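# Take the pile of parts apart and lay the parts out

## Robot

A 6-joint arm with a two-finger parallel gripper is mounted at the origin on a cart in front of the work surface, level with it; the furniture and walls round the work are solid. World frame = base frame: x ahead of the robot, y to its left, z up, the work surface at z = 0. Lengths are in mm, angles in rad, forces in N, time in s.
With the tool pointing down it reaches from about 350 to 775 mm from the base axis. Payload 7.3 kg.
Tool frame: the origin (TCP) lies midway between the tips of the shut fingers; the grasp point (between the pads) lies 19 mm behind it (grip_depth is the distance from the TCP to the grasp point, in mm); z points along the fingers, y is the direction in which the jaws open and shut (so a half turn about z gives the same grasp; the last joint's range is limited). The gripper opens to 92 mm and grips with 3 to 60 N. Pads are 19 mm wide; open, the fingers measure 130 mm over their backs; the gripper's body (75 mm by 190 mm) begins 47 mm behind the grasp point.
Start: joints at [-1.345, 0.342, 1.524, -0, 1.275, -0.146], TCP at [190.753, -489.143, 195.741] pointing down, gripper open.
Joint ranges: [-2.53, 2.53], [-0.77, 2.02], [0.04, 2.7], [-1, 4.14], [0.28, 2.66], [-3.11, 3.11]. Speed limits (rad/s): [2.57, 2.57, 3.14, 3.14, 3.14, 3.14].

## Interface

Orientations are given as [roll, pitch, yaw] about the fixed x, y, z axes, in that order (R = Rz(yaw) Ry(pitch) Rx(roll)).
In Python, from plant import get_obs, capture, close_job, spot_in, silhouettes, mark_of, grip_depth gives the robot as it stands.
- The arm moves only by the tool servo_tool, never from a script. Its arguments are lists of equal length, an entry for each row: "slide": the shift along the tool's x, y, z normalised to -1 to 1, where 1 is 20 cm, a list of three; "rot": the turn, a rotation vector about the tool's x, y, z normalised to -1 to 1, where 1 is pi rad, a list of three; "claw": the finger opening in mm, from 0 to 91.8. A call has 1 to 5 rows; each row is the pose to reach, as a shift and turn from the pose commanded when the call began, along the tool's axes at that moment, turning the shorter way round; what a row does not reach only later rows make up. A row lasts 1/8 s, in which the tool goes at most 62.5 mm and 10.7 degrees, less where a joint would pass 70% of its speed; a pose out of reach is approached as far as the arm can. A call with a number of a shift or a turn outside -1 to 1 is refused whole. A call with a gripper value outside its range is refused whole. The fingers move at their own pace and stop on an object; the grip force is fixed at half the most. Time passes only in rows, so rows that repeat a pose let the fingers close. It gives the time, the measured TCP pose, the force and the opening at its end, in the units of the state.
- get_obs(): the state, without advancing time (a new reading comes with each control period).
- capture(name): name is "scene" or "top" or "wrist"; returns a dict with "frame" (400x640x3 uint8, red, green, blue), "depth" (400x640 float32, mm along the optical axis (not along the pixel's ray), 0 where there is no reading), "vertical_fov" (degrees; the focal length in pixels is half the picture's height over the tangent of half this angle, whatever the lens; pixels are square), "cx", "cy" (the principal point, pixels), "position" and "rotation" of the camera in the world. Camera axes: x right, y down, z forward; pixel columns grow to the right and rows downward; lengths in mm; the calibration is good to about 2 mm. A picture is of the moment at which its call begins.
- close_job(): hands the job in, once; it reports no verdict.
Trained networks look in the newest picture that a camera, given by its name, has taken for a name from the list of things; names that differ only in an ending like _2 or _b are one class to them, and where a whole thing is asked for, a point or a joint stands for the part that bears it (a point fixed in the world has none). Each returns a list of dicts, best first, with "confidence" (0 to 1); they miss things now and then, are a little off and sometimes report something else, mostly with a low value. They report only what shows in the picture. A call takes as long as a camera call. They do not tell look-alikes from the thing itself.
- spot_in(query, camera): "box" ([left, top, right, bottom] in pixels, round what is visible of it).
- silhouettes(query, camera): "pixels" (400x640 bool, what is visible of it) and "box" ([left, top, right, bottom] in pixels, round what is visible of it).
- mark_of(query, camera): "xy" ([column, row] in pixels: a listed point, or the origin of a listed thing).
The state is a dict: "time": time; "joint_positions": joint angles; "dq": joint speeds; "tau": joint torques, N m; "tool_pos": TCP position; "tcp_rot": TCP orientation; "contact_force": force on the tool from outside, world axes, zero at the start; "moment": the same for the moment, N m; "grip_width": finger opening in mm.
Only numpy, scipy, OpenCV 4.12 (cv2) and the standard library are available. Lean on these libraries where they do the work, as an engineer would, in place of code of your own. Each camera call takes 0.05 s, during which the arm holds its last target. There are 200 camera calls.

## Task

The parts for a build have been piled up on the metal case. Take the pile apart from the top down, one part at a time, and set each part down gently, without dropping or tipping it, in the middle of its own place: the blue capacitor standing upright on the blue disc, the battery block on the yellow pad, the black heat sink on the red pad with its fins up, and last the case on the green mat, lid up. The long side of the battery, heat sink and case should run along the long side of its pad; leave the flux jar and the tin of screws where they stand.

Things in the scene. Friction and masses are not known exactly. Their poses are not given: they have to be found in the camera images.
- capacitor: dark blue cylinder with a light top, 25 mm diameter, 44 mm high, about 45 g, standing upright on the battery as the top of the pile. Origin: centre of its underside, z up.
- battery: black and gold rectangular battery block lying flat, 46 mm along its x (plus small terminal studs at one end), 26 mm along its y, 17 mm high, about 46 g; second from the top of the pile, lying across the heat sink, so that its long side runs across the heat sink's long side. Origin: centre of its underside, x along its length, z up.
- heat_sink: black finned heat sink, 24 mm along its x (the fins run along x), 42 mm along its y, 20 mm high, about 60 g; third from the top, lying on the case with fins up; both its ends show beside the battery. It can be gripped across its 24 mm (ends of the fins) or its 42 mm (outer fins). Origin: centre of its underside, y along its long side, z up.
- case: grey die-cast metal instrument case with a screwed lid, closed and solid, 96 mm along its x, 56 mm along its y, 30 mm high, 0.18 to 0.35 kg, at the bottom of the pile, standing on the worktop. Origin: centre of its underside, x along its length, z up.
- blue_disc: flat round blue rubber disc, 72 mm diameter, 3 mm thick (4 mm at the rim), fixed to the worktop: the place for the capacitor. Origin: centre of its underside.
- yellow_pad: flat yellow rubber pad, 84 mm along its x and 64 mm along its y, 3 mm thick with a 4 mm wide rim 1 mm higher, fixed: the place for the battery. Origin: centre of its underside, x along its long side.
- red_pad: flat red rubber pad, 84 mm along its x and 64 mm along its y, 3 mm thick with a 4 mm wide rim 1 mm higher, fixed: the place for the heat sink. Origin: centre of its underside, x along its long side.
- green_mat: flat dark green mat with a white grid, 120 mm along its x and 80 mm along its y, 3 mm thick with a 4 mm wide rim 1 mm higher, fixed: the place for the case. Origin: centre of its underside, x along its long side.
- flux_jar: small pale jar with a yellowed lid, 38 mm diameter, 38 mm high, loose, a bystander to be left alone. Origin: centre of its underside.
- tin: small open metal tin of screws, 63 mm diameter, 29 mm high, loose, a bystander to be left alone. Origin: centre of its underside.
Not all that is in view belongs to the job. Leave any pink or turquoise look-alike of the battery alone.

How it is judged (in metres and radians):
On the way, in this order (a step that is already met when the one before it is completed fails the run):
1. capacitor standing on the blue disc, let go (horizontal distance between capacitor and blue_disc below 0.015 m and z of capacitor in the frame of blue_disc between 0 and 0.008 m and angle between capacitor's own z axis and vertical below 0.12 rad and linear speed of capacitor below 0.02 m/s and contact force between the fingers and capacitor below 0.05 N), for 0.2 s.
2. battery lying on the yellow pad, let go (horizontal distance between battery and yellow_pad below 0.015 m and z of battery in the frame of yellow_pad between 0 and 0.008 m and angle between battery's own z axis and vertical below 0.12 rad and linear speed of battery below 0.02 m/s and contact force between the fingers and battery below 0.05 N and angle between the x axis of battery and the x axis of yellow_pad, either way round below 0.26 rad), for 0.2 s.
3. heat sink lying on the red pad, let go (horizontal distance between heat_sink and red_pad below 0.015 m and z of heat_sink in the frame of red_pad between 0 and 0.008 m and angle between heat_sink's own z axis and vertical below 0.12 rad and linear speed of heat_sink below 0.02 m/s and contact force between the fingers and heat_sink below 0.05 N and angle between the y axis of heat_sink and the x axis of red_pad, either way round below 0.26 rad), for 0.2 s.
4. case lying on the green mat, let go (horizontal distance between case and green_mat below 0.015 m and z of case in the frame of green_mat between 0 and 0.008 m and angle between case's own z axis and vertical below 0.12 rad and linear speed of case below 0.02 m/s and contact force between the fingers and case below 0.05 N and angle between the x axis of case and the x axis of green_mat, either way round below 0.26 rad), for 0.2 s.
At the end, for the whole second after the job is handed in: Each part lies right way up (within 7 degrees), released and at rest, directly on its own place, its centre within 15 mm of the centre of that place; the long sides of battery, heat sink and case are within 15 degrees of the long sides of their pads (either way round) (all of step 1 and all of step 2 and all of step 3 and all of step 4); the robot touches nothing.
It fails at once if the flux jar or the tin of screws is pushed more than 20 mm or tipped (distance of any of flux_jar, tin from where it was at the start of the episode above 0.02 m or angle between any of flux_jar, tin's own z axis and vertical above 0.3 rad).
It fails at once if the capacitor is dropped from more than about 2 cm (moves faster than 0.65 m/s while not held) or tipped by more than 35 degrees (angle between capacitor's own z axis and vertical above 0.61 rad or (contact force between the fingers and capacitor below 0.01 N and linear speed of capacitor above 0.65 m/s)).
It fails at once if the battery is dropped from more than about 2 cm (moves faster than 0.65 m/s while not held) or tipped by more than 35 degrees (angle between battery's own z axis and vertical above 0.61 rad or (contact force between the fingers and battery below 0.01 N and linear speed of battery above 0.65 m/s)).
It fails at once if the heat_sink is dropped from more than about 2 cm (moves faster than 0.65 m/s while not held) or tipped by more than 35 degrees (angle between heat_sink's own z axis and vertical above 0.61 rad or (contact force between the fingers and heat_sink below 0.01 N and linear speed of heat_sink above 0.65 m/s)).
It fails at once if the case is dropped from more than about 2 cm (moves faster than 0.65 m/s while not held) or tipped by more than 35 degrees (angle between case's own z axis and vertical above 0.61 rad or (contact force between the fingers and case below 0.01 N and linear speed of case above 0.65 m/s)).
It also fails if it takes over 120 s, if anything falls off the work surface, if the arm or the gripper's body presses on something with over 40 N, if the wrist force passes 120 N, or if a joint passes its speed limit or range.

## Working session

There is one attempt and no reset: what is moved stays moved. The work goes in short steps, Python scripts to look and compute and a tool call to move; the robot and the scene stay as the last step left them, time stands still between calls to the robot, and variables do not carry over. Pictures are saved under pics/ and viewed, about 12 in all and at most 16, crops included, and the job is handed in when it is done.

Besides the shell and the picture viewer there is one more tool, called after "Emit:" by a JSON object that holds its "op" and its "data". servo_tool: Moves the arm, as the interface text tells. Scaled input: -1 to 1 covers 20 cm each way for a shift and pi rad each way for a turn. Its arguments: {"type":"object","properties":{"slide":{"type":"array","items":{"type":"array","items":{"type":"number"}}},"rot":{"type":"array","items":{"type":"array","items":{"type":"number"}}},"claw":{"type":"array","items":{"type":"number"}}},"required":["slide","rot","claw"]}

```bash
mkdir -p pics; ls
python3 - <<'E'
from plant import *
import cv2
o=get_obs();print(o)
for n in("scene","top"):
    c=capture(n);cv2.imwrite(f"pics/{n}0.png",c["frame"][:,:,::-1]);print(n,c["position"],c["rotation"],c["vertical_fov"],c["cx"],c["cy"])
    for q in "capacitor battery heat_sink case blue_disc yellow_pad red_pad green_mat flux_jar tin".split():
        print(q,[(d["box"],round(d["confidence"],2)) for d in spot_in(q,n)][:3])
print(grip_depth)
E
```

```text
pics
{'time': 0.0, 'joint_positions': array([-1.34500706e+00,  3.42725269e-01,  1.52501060e+00, -4.88787783e-05,
        1.27539631e+00, -1.45952600e-01]), 'dq': array([ 0.00044065, -0.00017118,  0.0001163 ,  0.00029173, -0.00384086,
       -0.0001596 ]), 'tau': array([ 6.54346641e-04, -4.31236231e+01, -2.44217527e+01,  7.16416142e-02,
        5.58476779e-02, -1.44411010e-04]), 'tool_pos': array([ 190.62636116, -488.68263992,  195.04591899]), 'tcp_rot': array([-3.14006270e+00, -1.77658186e-04,  3.71755998e-01]), 'contact_force': array([ 0.54607053, -0.93695948,  0.28371357]), 'moment': array([ 0.00633677, -0.04718565, -0.01391908]), 'grip_width': 91.54270556788369}
scene [-284.7049769   388.41200506 1096.67528878] [-2.4417462  -0.00976682 -2.01230525] 43.30068305216125 321.1706953982625 198.30011065862413
capacitor [([296.8, 214.1, 312.5, 231.0], 0.67)]
battery [([292.9, 222.5, 315.1, 237.0], 0.69), ([278.7, 263.0, 296.7, 282.7], 0.65), ([259.1, 239.0, 281.1, 254.2], 0.62)]
heat_sink [([297.6, 230.7, 304.5, 242.6], 0.44)]
case [([287.8, 227.8, 327.7, 257.1], 0.93), ([227.0, 268.2, 25
[... 274 characters left out ...]
373.58691729  39.40482815 992.06874501] [-3.02355375e+00 -9.90817796e-04 -1.59419688e+00] 56.288406699156184 318.84864414368997 199.40124782608177
capacitor [([291.1, 214.0, 304.5, 224.3], 0.47)]
battery [([335.1, 237.4, 345.4, 256.6], 0.7), ([256.1, 241.4, 275.8, 257.0], 0.67), ([218.4, 188.6, 231.0, 203.7], 0.67)]
heat_sink [([290.6, 216.3, 307.9, 226.6], 0.59)]
case [([287.8, 202.0, 316.7, 243.2], 0.98)]
blue_disc [([342.3, 155.0, 369.5, 183.0], 0.65)]
yellow_pad [([210.0, 224.2, 239.0, 258.2], 0.7)]
red_pad [([363.9, 204.1, 394.0, 240.2], 0.84)]
green_mat [([244.9, 145.4, 275.0, 192.0], 0.88)]
flux_jar [([435.2, 203.3, 455.2, 217.2], 0.66)]
tin [([186.6, 150.4, 214.3, 175.5], 0.98)]
18.8
```

```bash
cat > h.py <<'E'
from plant import *
import numpy as np, cv2
from scipy.spatial.transform import Rotation as R
def rm(c):
    r=np.array(c["rotation"]); return r if r.shape==(3,3) else R.from_euler('xyz',r).as_matrix()
def f(c): return 200/np.tan(np.radians(c["vertical_fov"])/2)
def pts(c,uv,z=None):
    """world points of pixels; by depth, or on plane z"""
    uv=np.atleast_2d(uv).astype(float)
    d=np.c_[(uv[:,0]-c["cx"])/f(c),(uv[:,1]-c["cy"])/f(c),np.ones(len(uv))]
    w=d@rm(c).T
    s=c["depth"][uv[:,1].astype(int),uv[:,0].astype(int)] if z is None else (z-c["position"][2])/w[:,2]
    return np.array(c["position"])+w*s[:,None]
def cloud(c):
    v,u=np.mgrid[:400,:640]
    return pts(c,np.c_[u.ravel(),v.ravel()]).reshape(400,640,3)
def rect(P):
    (x,y),(w,h),a=cv2.minAreaRect(P[:,:2].astype(np.float32))
    if h>w: w,h,a=h,w,a+90
    return np.round([x,y,w,h,(a+90)%180-90],1)
E
python3 - <<'E'
from h import *
c=capture("top")
im=c["frame"][130:280,170:470,::-1];cv2.imwrite("pics/topc.png",cv2.resize(im,None,fx=2.66,fy=2.66,interpolation=cv2.INTER_CUBIC))
P=cloud(c)
for q in "case battery heat_sink capacitor blue_disc yellow_pad red_pad green_mat flux_jar tin".split():
    for d in silhouettes(q,"top")[:3]:
        p=P[d["pixels"]]; print(q,round(d["confidence"],2),rect(p),"z",np.round(np.percentile(p[:,2],[5,50,95]),0))
E
```

```text
case 0.66 [423.7  81.8 116.5  60.3  12.9] z [ 8. 30. 34.]
case 0.3 [498.1 151.1 315.5 111.   22.5] z [1. 4. 7.]
battery 0.63 [454.6 163.2 292.   47.9  66.1] z [13. 18. 20.]
battery 0.59 [371.   -4.3  76.8  42.   58. ] z [ 2. 17. 20.]
battery 0.53 [359.3 177.9  45.1  26.4 -56.1] z [13. 17. 20.]
heat_sink 0.62 [441.1  73.6   7.5   3.2  -6.1] z [32. 36. 49.]
heat_sink 0.39 [488.3 220.6 424.2  63.   49.2] z [ 1. 10. 30.]
capacitor 0.64 [412.2  65.4  89.5  25.3  49.7] z [ 87. 111. 114.]
blue_disc 0.67 [488.3 -19.  257.4  69.9 -28.2] z [0. 3. 6.]
yellow_pad 0.74 [361.3 184.2 278.   84.9  77.9] z [1. 4. 7.]
green_mat 0.82 [497.6 150.8 313.  114.8  21.8] z [1. 4. 7.]
flux_jar 0.78 [ 462.2 -297.1   53.1   37.9  -71.7] z [ 8. 38. 41.]
flux_jar 0.33 [432.8  87.8  52.7  27.1  18.7] z [37. 67. 72.]
tin 0.67 [486.  220.4 420.7  67.4  49.1] z [ 1. 10. 30.]
```

View pics/topc.png

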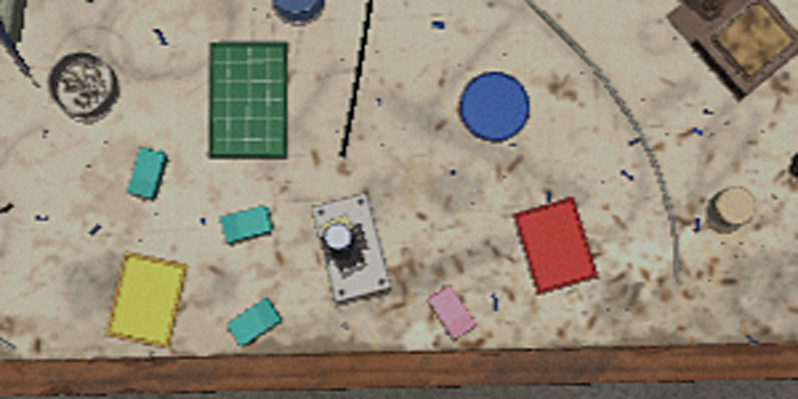

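View pics/scene0.png

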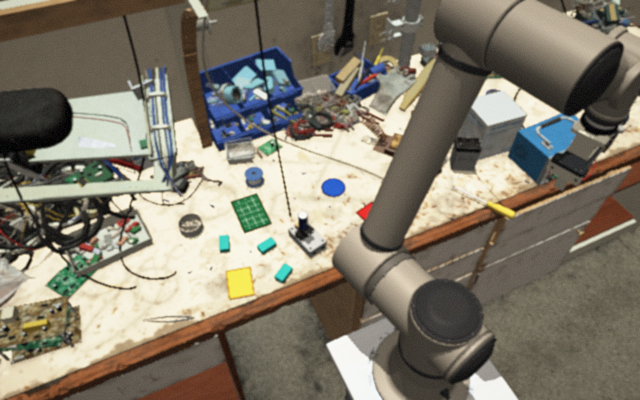

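The top crop shows the pile at crop (350,248) on the grey case and the pads clear. The turquoise and pink blocks are decoys. A black cord hangs between the green mat and the disc, so I'll measure that too.

```bash
cat >> h.py <<'E'
def comp(m):
    n,l,s,_=cv2.connectedComponentsWithStats(m.astype(np.uint8)); return l==1+np.argmax(s[1:,4])
def maskrect(c,m,z):
    v,u=np.nonzero(comp(m)); return rect(pts(c,np.c_[u+.5,v+.5],z))
E
python3 - <<'E'
from h import *
c=capture("top");P=cloud(c)
for q,z in dict(case=30,blue_disc=4,yellow_pad=4,red_pad=4,green_mat=4,capacitor=111,tin=29,flux_jar=38).items():
    for d in silhouettes(q,"top")[:2]: print(q,round(d["confidence"],2),maskrect(c,d["pixels"],z))
hsv=cv2.cvtColor(c["frame"],cv2.COLOR_RGB2HSV)
for n,(a,b) in dict(red=((0,150,80),(10,255,255)),blue=((105,150,80),(125,255,255)),yellow=((24,130,120),(34,255,255)),green=((60,90,40),(80,255,140))).items():
    print(n,maskrect(c,cv2.morphologyEx(cv2.inRange(hsv,a,b),cv2.MORPH_CLOSE,np.ones((3,3)))[130:280]>0 if 0 else np.pad(cv2.morphologyEx(cv2.inRange(hsv,a,b),cv2.MORPH_CLOSE,np.ones((3,3)))[130:280,170:470],((130,120),(170,170))),4))
# cord: dark pixels in column band
sub=c["frame"][0:190,285:325].max(2)<50
v,u=np.nonzero(sub)
for r in range(0,190,12):
    k=u[v==r]
    if len(k):
        x=285+k; print(r,x, np.round(P[r,x[len(x)//2]],0))
s=capture("scene");Q=cloud(s)
sub=s["frame"][0:216,250:296].max(2)<50
v,u=np.nonzero(sub)
for r in range(0,216,15):
    k=u[v==r]
    if len(k): print("s",r,250+k[:4],np.round(Q[r,250+k[len(k)//2]],0))
E
```

```text
case 0.66 [428.2  80.5  95.6  57.3  13.9]
case 0.44 [ 459.  -289.7   44.6   36.4   88.7]
blue_disc 0.63 [568.1 -64.7  70.   68.3  88.7]
yellow_pad 0.8 [382.3 284.8  83.1  62.5 -12.1]
red_pad 0.4 [567.4 -65.3  68.6  67.6  43.6]
red_pad 0.31 [429.2  81.   99.5  60.3  13.7]
green_mat 0.97 [580.9 183.9 121.1  83.6  -0.6]
capacitor 0.67 [431.5  87.5  18.9  18.9  88.7]
tin 0.96 [593.8 342.7  68.7  62.5  45.5]
flux_jar 0.48 [ 459.6 -287.1   44.3   38.6   88.7]
red [ 426.5 -122.    82.1   61.6   14.3]
blue [567.4 -66.6  66.8  65.6  43. ]
yellow [383.3 284.5  78.9  58.7 -12.5]
green [580.9 182.5 115.8  75.5  -0.6]
0 [322 323 324] [856.  19. 298.]
12 [322 323] [851.  19. 267.]
24 [285 286 287 288 289 290 321 322 323] [879.  96. 182.]
36 [286 287 320 321] [830.  25. 213.]
48 [317 318 319 320 321 322 323 324] [850.  22. 125.]
60 [311 312 313 314 315 318 319] [867.  40.  33.]
72 [317] [779.  33. 146.]
84 [315 316] [756.  36. 129.]
96 [314] [735.  42. 107.]
108 [310 311 312 313] [710.  48.  94.]
120 [310 311] [685.  51.  75.]
132 [308 309] [659.  57.  60.]
144 [306 307] [630.  63.  51.]
156 [304 305] [602.  69.  34.]
168 [302 303] [572.  75.  26.]
180 [300] [543.  85.  12.]
s 0 [254 255 256] [805.  41. 482.]
s 15 [256 257] [830.  31. 427.]
s 30 [258 259] [848.  24. 374.]
s 45 [260 261] [856.  20. 324.]
s 75 [263 264 265] [842.  24. 237.]
s 90 [267] [823.  25. 199.]
s 105 [268 269 270 290] [795.  29. 167.]
s 120 [271 272] [766.  37. 136.]
s 135 [293] [796. -37.  25.]
```

Emit:
{"op": "servo_tool", "data": {"slide": [[0.3, -0.13, -0.25], [0.6, -0.26, -0.5], [0.97, -0.43, -0.5], [0.97, -0.43, -0.5], [0.97, -0.43, -0.5]], "rot": [[0, 0, 0], [0, 0, 0], [0, 0, 0], [0, 0, 0], [0, 0, 0]], "claw": [91, 91, 91, 91, 91]}}

```text
time: 2.78
tool_pos: [342.4, -336.5, 296.9]
tcp_rot: [3.139, -0.001, 0.377]
contact_force: [-0.4, -0.5, -0.4]
grip_width: 90.8
```

Emit:
{"op": "servo_tool", "data": {"slide": [[0.19, -0.28, 0], [0.38, -0.57, 0], [0.575, -0.86, 0], [0.575, -0.86, 0], [0.575, -0.86, 0]], "rot": [[0, 0, 0], [0, 0, 0], [0, 0, 0], [0, 0, 0], [0, 0, 0]], "claw": [91, 91, 91, 91, 91]}}

```text
time: 3.4
tool_pos: [384.7, -136.3, 295.6]
tcp_rot: [3.141, 0.0, 0.374]
contact_force: [-0.8, -0.5, 0.1]
grip_width: 91.4
```

Emit:
{"op": "servo_tool", "data": {"slide": [[0.19, -0.28, 0], [0.38, -0.57, 0], [0.575, -0.86, 0], [0.575, -0.86, 0], [0.575, -0.86, 0]], "rot": [[0, 0, 0.02], [0, 0, 0.041], [0, 0, 0.041], [0, 0, 0.041], [0, 0, 0.041]], "claw": [91, 91, 91, 91, 91]}}

```text
time: 4.03
tool_pos: [430.0, 65.0, 295.2]
tcp_rot: [3.141, 0.001, 0.244]
contact_force: [-0.2, 0.1, 0.1]
grip_width: 91.1
```

Run:
```python
from h import *
c=capture("wrist");print(get_obs()["tool_pos"],get_obs()["tcp_rot"],c["position"],c["vertical_fov"])
cv2.imwrite("pics/w1.png",c["frame"][:,:,::-1])
for q in "case battery heat_sink capacitor".split():
    for d in silhouettes(q,"wrist")[:3]: print(q,round(d["confidence"],2),d["box"])
```

```text
[429.83691023  64.21575168 295.24297987] [3.14093059e+00 1.12422238e-03 2.42648743e-01] [501.85917966  83.13133254 483.87740792] 61.285250893705616
case 0.74 [287.8, 121.6, 332.5, 196.2]
battery 0.95 [218.9, 169.4, 255.4, 202.1]
battery 0.93 [351.8, 199.1, 373.2, 233.0]
battery 0.74 [157.2, 41.0, 194.3, 85.8]
heat_sink 0.64 [291.5, 143.1, 321.7, 167.0]
capacitor 0.58 [291.2, 147.9, 313.0, 175.2]
```

View pics/w1.png

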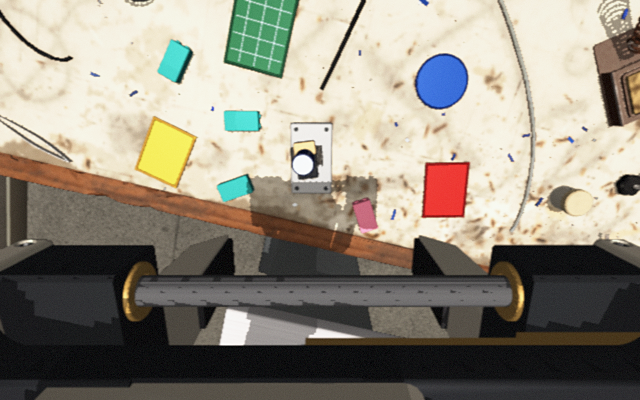

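```bash
cat > pile.py <<'E'
from h import *
import sys
def pile(cam="wrist",name=None):
    c=capture(cam);P=cloud(c)
    near=np.hypot(P[...,0]-428,P[...,1]-81)<75
    for n,a,b in(("cap",104,118),("bat",62,72),("hs",40,56),("case",25,35)):
        m=near&(P[...,2]>a)&(P[...,2]<b)
        if m.sum()>5: print(cam,n,m.sum(),rect(P[m]),np.round(np.median(P[m],0),1))
    hsv=cv2.cvtColor(c["frame"],cv2.COLOR_RGB2HSV)
    d=silhouettes("case",cam)
    if d: print("case net",maskrect(c,d[0]["pixels"],30))
    for q in "blue_disc yellow_pad red_pad green_mat".split():
        for d in silhouettes(q,cam)[:1]: print(q,round(d["confidence"],2),maskrect(c,d["pixels"],4))
    if name:
        im=c["frame"][100:210,250:390,::-1];cv2.imwrite(name,cv2.resize(im,None,fx=5,fy=5,interpolation=cv2.INTER_CUBIC))
if __name__=="__main__": pile("wrist",sys.argv[1]);
E
python3 pile.py pics/w1c.png
```

```text
wrist cap 396 [434.   90.1  24.   23.6  12.4] [434.1  90.2 111.2]
wrist bat 377 [431.1  88.4  46.6  26.8  20.7] [442.7  85.9  66.8]
wrist hs 88 [434.6  89.4  41.6  39.8 -77. ] [435.   76.7  49.6]
wrist case 1904 [428.4  82.7  94.3  55.8  14. ] [439.4  76.   29.8]
case net [428.9  81.9  94.9  55.4  13.8]
blue_disc 0.8 [567.6 -63.6  71.2  71.2  20.5]
yellow_pad 0.8 [382.  284.6  85.3  65.5 -13.2]
red_pad 0.75 [ 427.2 -119.9   83.    66.    13.8]
green_mat 0.9 [ 5.681e+02  1.840e+02  9.710e+01  8.110e+01 -4.000e-01]
```

View pics/w1c.png

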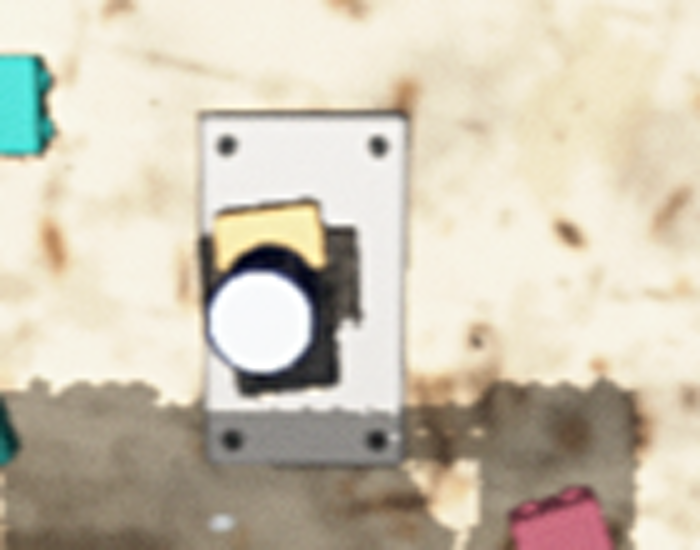

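Emit:
{"op": "servo_tool", "data": {"slide": [[0.05, -0.12, 0.2], [0.05, -0.12, 0.5], [0.05, -0.12, 0.7], [0.05, -0.12, 0.7], [0.05, -0.12, 0.7]], "rot": [[0, 0, 0], [0, 0, 0], [0, 0, 0], [0, 0, 0], [0, 0, 0]], "claw": [91, 91, 91, 91, 91]}}

```text
time: 5.2
tool_pos: [434.7, 91.2, 157.3]
tcp_rot: [3.141, -0.003, 0.243]
contact_force: [-0.3, -0.4, 1.2]
grip_width: 90.9
```

```bash
python3 pile.py pics/x.png | grep -E "cap|bat"; python3 -c "
from h import *
print(get_obs()['tool_pos'],get_obs()['tcp_rot'])"
```

```text
wrist cap 920 [433.8  90.1  24.7  24.6  69.9] [434.6  90.4 111.1]
wrist bat 557 [431.7  88.4  46.   26.8  20.8] [446.6  91.8  66.8]
[434.05545557  91.19132246 156.63815108] [ 3.14106416e+00 -1.91289564e-03  2.42983484e-01]
```

Emit:
{"op": "servo_tool", "data": {"slide": [[0, 0.005, 0.2], [0, 0.005, 0.38], [0, 0.005, 0.405], [0, 0.005, 0.405], [0, 0.005, 0.405]], "rot": [[0, 0, 0], [0, 0, 0], [0, 0, 0], [0, 0, 0], [0, 0, 0]], "claw": [91, 80, 50, 30, 30]}}

```text
time: 6.12
tool_pos: [434.9, 90.3, 76.1]
tcp_rot: [3.141, -0.003, 0.243]
contact_force: [1.0, 0.8, -0.0]
grip_width: 55.8
```

Emit:
{"op": "servo_tool", "data": {"slide": [[0, 0, 0], [0, 0, 0], [0, 0, 0], [0, 0, 0], [0, 0, 0]], "rot": [[0, 0, 0], [0, 0, 0], [0, 0, 0], [0, 0, 0], [0, 0, 0]], "claw": [20, 15, 15, 15, 15]}}

```text
time: 6.75
tool_pos: [433.9, 90.2, 74.8]
tcp_rot: [3.141, -0.0, 0.243]
contact_force: [-0.2, -0.1, 2.2]
grip_width: 23.2
```

Emit:
{"op": "servo_tool", "data": {"slide": [[0, 0, 0], [0, 0, -0.03], [0, 0, -0.1], [0, 0, -0.25], [0, 0, -0.4]], "rot": [[0, 0, 0], [0, 0, 0], [0, 0, 0], [0, 0, 0], [0, 0, 0]], "claw": [15, 15, 15, 15, 15]}}

```text
time: 7.38
tool_pos: [433.4, 90.2, 155.6]
tcp_rot: [-3.141, 0.001, 0.243]
contact_force: [0.5, -0.1, -0.5]
grip_width: 23.2
```

Run:
```python
from h import *
o=get_obs();print(o['tool_pos'],o['grip_width'],o['contact_force'])
for n in("top","wrist"):
    c=capture(n);P=cloud(c)
    t=o['tool_pos'];near=np.hypot(P[...,0]-t[0],P[...,1]-t[1])<60
    for a,b in((60,72),(40,56)):
        m=near&(P[...,2]>a)&(P[...,2]<b); print(n,a,m.sum(),rect(P[m]) if m.sum()>5 else '')
    cv2.imwrite(f"pics/{n}2.png",c["frame"][:,:,::-1])
```

```text
[433.35343674  90.24753087 155.56569465] 23.186508183252887 [ 0.48368975 -0.12089313 -0.49504499]
top 60 7 [407.3  87.9   7.4   2.5 -89.6]
top 40 1 
wrist 60 1248 [431.9  88.4  45.4  26.7  20.5]
wrist 40 234 [437.3  90.3  41.4  34.7 -72.2]
```

View pics/wrist2.png

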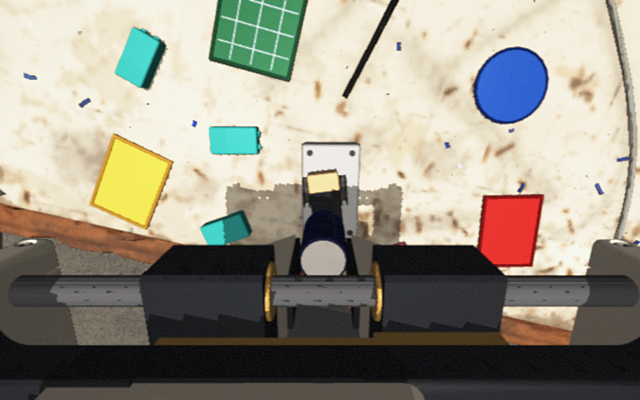

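Emit:
{"op": "servo_tool", "data": {"slide": [[0.07, 0.15, -0.05], [0.19, 0.37, -0.05], [0.32, 0.63, -0.05], [0.43, 0.84, 0], [0.465, 0.914, 0]], "rot": [[0, 0, 0], [0, 0, 0], [0, 0, 0], [0, 0, 0], [0, 0, 0]], "claw": [15, 15, 15, 15, 15]}}

```text
time: 8.1
tool_pos: [568.2, -66.7, 152.4]
tcp_rot: [-3.14, 0.003, 0.241]
contact_force: [-0.2, 0.3, -0.9]
grip_width: 23.2
```

Run:
```python
from h import *
o=get_obs();print(o['tool_pos'],o['tcp_rot'],o['grip_width'])
c=capture("wrist")
for q,z in(("blue_disc",4),):
    for d in silhouettes(q,"wrist")[:1]: print(maskrect(c,d["pixels"],z))
cv2.imwrite("pics/w3.png",c["frame"][:,:,::-1])
```

```text
[568.15065073 -66.71671323 152.40333547] [-3.14036982e+00  2.94953338e-03  2.40786396e-01] 23.20386021452307
[569.1 -64.9  70.6  69.7 -76.2]
```

View pics/w3.png

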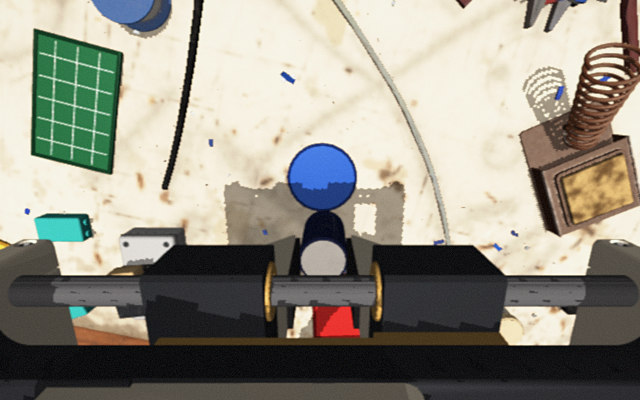

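Emit:
{"op": "servo_tool", "data": {"slide": [[0, -0.009, 0.15], [0, -0.009, 0.4], [0, -0.009, 0.6], [0, -0.009, 0.65], [0, -0.009, 0.65]], "rot": [[0, 0, 0], [0, 0, 0], [0, 0, 0], [0, 0, 0], [0, 0, 0]], "claw": [15, 15, 15, 15, 15]}}

```text
time: 8.82
tool_pos: [567.5, -62.3, 25.3]
tcp_rot: [-3.142, -0.0, 0.244]
contact_force: [0.6, -0.6, -0.2]
grip_width: 23.4
```

Emit:
{"op": "servo_tool", "data": {"slide": [[0, 0.01, 0.025], [0, 0.01, 0.05], [0, 0.01, 0.065], [0, 0.01, 0.065], [0, 0.01, 0.065]], "rot": [[0, 0, 0], [0, 0, 0], [0, 0, 0], [0, 0, 0], [0, 0, 0]], "claw": [15, 15, 15, 15, 15]}}

```text
time: 9.45
tool_pos: [568.1, -65.1, 11.8]
tcp_rot: [3.141, -0.0, 0.243]
contact_force: [-0.1, 0.4, -0.8]
grip_width: 23.5
```

Emit:
{"op": "servo_tool", "data": {"slide": [[0, 0, 0.006], [0, 0, 0.006], [0, 0, 0.006], [0, 0, 0.006], [0, 0, 0.006]], "rot": [[0, 0, 0], [0, 0, 0], [0, 0, 0], [0, 0, 0], [0, 0, 0]], "claw": [15, 15, 25, 28, 34]}}

```text
time: 10.07
tool_pos: [567.8, -65.0, 10.3]
tcp_rot: [-3.141, 0.001, 0.243]
contact_force: [0.3, -0.4, -0.1]
grip_width: 32.6
```

Emit:
{"op": "servo_tool", "data": {"slide": [[0, 0, 0], [0, 0, 0], [0, 0, -0.1], [0, 0, -0.3], [0, 0, -0.6]], "rot": [[0, 0, 0], [0, 0, 0], [0, 0, 0], [0, 0, 0], [0, 0, 0]], "claw": [45, 60, 60, 60, 60]}}

```text
time: 10.7
tool_pos: [566.8, -64.7, 130.2]
tcp_rot: [-3.14, 0.004, 0.243]
contact_force: [0.7, -0.3, 0.6]
grip_width: 59.9
```

```bash
cat > near.py <<'E'
from h import *
import sys
x,y=map(float,sys.argv[1:3]); o=get_obs();print(o['tool_pos'],o['tcp_rot'],o['grip_width'])
for n in("wrist","top"):
    c=capture(n);P=cloud(c)
    near=np.hypot(P[...,0]-x,P[...,1]-y)<70
    for a,b in zip(map(float,sys.argv[3::2]),map(float,sys.argv[4::2])):
        m=near&(P[...,2]>a)&(P[...,2]<b)
        if m.sum()>8: m=comp(m); print(n,a,b,m.sum(),rect(P[m]),np.round(np.median(P[m],0),1))
E
python3 near.py 568 -65 42 52
```

```text
[566.76106022 -64.72771981 130.19856398] [-3.13969347  0.0036767   0.24292682] 59.85683550089769
wrist 42.0 52.0 689 [568.2 -65.2  24.4  24.4  17.9] [568.7 -64.9  47.2]
```

Picture check: the capacitor went onto the disc. Depth puts it at (568,-65) with its top at 47 mm. Next is the battery.

Emit:
{"op": "servo_tool", "data": {"slide": [[-0.07, -0.15, -0.05], [-0.19, -0.37, -0.05], [-0.32, -0.63, -0.05], [-0.43, -0.84, 0], [-0.47, -0.905, 0]], "rot": [[0, 0, 0], [0, 0, -0.015], [0, 0, -0.03], [0, 0, -0.037], [0, 0, -0.037]], "claw": [60, 60, 60, 60, 60]}}

```text
time: 11.42
tool_pos: [430.9, 89.6, 129.9]
tcp_rot: [-3.141, 0.002, 0.362]
contact_force: [0.4, 0.1, 0.0]
grip_width: 60.1
```

```bash
python3 near.py 432 88 62 72 44 54 27 33
```

```text
[430.89367604  89.56539716 129.92332148] [-3.14087590e+00  1.77352356e-03  3.61572729e-01] 60.12988377494088
wrist 62.0 72.0 1961 [430.6  87.9  48.5  26.4  21.7] [433.   88.6  66.8]
wrist 44.0 54.0 69 [438.6  69.7  24.7   1.6  17.3] [438.9  69.9  49.3]
wrist 27.0 33.0 3906 [428.8  82.   95.4  55.8  13.6] [448.6  79.7  29.8]
top 27.0 33.0 149 [394.1  79.5  44.2  27.3 -77.1] [391.9  81.1  30.2]
```

Emit:
{"op": "servo_tool", "data": {"slide": [[0, 0.007, 0.12], [0, 0.007, 0.28], [0, 0.007, 0.36], [0, 0.007, 0.38], [0, 0.007, 0.387]], "rot": [[0, 0, 0], [0, 0, 0], [0, 0, 0], [0, 0, 0], [0, 0, 0]], "claw": [60, 60, 60, 60, 50]}}

```text
time: 12.15
tool_pos: [434.8, 86.2, 53.3]
tcp_rot: [3.141, -0.001, 0.358]
contact_force: [0.4, -0.0, 0.1]
grip_width: 54.1
```

Emit:
{"op": "servo_tool", "data": {"slide": [[0, 0, 0], [0, 0, 0], [0, 0, 0], [0, 0, 0], [0, 0, 0]], "rot": [[0, 0, 0], [0, 0, 0], [0, 0, 0], [0, 0, 0], [0, 0, 0]], "claw": [36, 30, 22, 18, 15]}}

```text
time: 12.78
tool_pos: [433.8, 86.8, 53.2]
tcp_rot: [3.141, -0.0, 0.359]
contact_force: [-0.8, -0.1, -1.0]
grip_width: 15.7
```

```bash
python3 near.py 432 88 62 72 44 54 27 33 72 90
python3 - <<'E'
from h import *
c=capture("wrist");cv2.imwrite("pics/w4.png",c["frame"][:,:,::-1]);print(get_obs())
E
```

```text
[433.76859516  86.78299805  53.1635434 ] [ 3.14144685e+00 -1.16999391e-04  3.59349368e-01] 15.73602485775516
wrist 62.0 72.0 2752 [433.8  89.1  42.3  26.4  19.3] [438.7  88.5  66.8]
wrist 44.0 54.0 96 [429.8 108.6  19.    1.6  17.2] [429.9 108.5  49.3]
wrist 27.0 33.0 4175 [449.1  86.8  55.9  53.8 -76.5] [459.9  86.2  29.7]
wrist 72.0 90.0 65 [439.5 102.5   8.8   2.3 -84.4] [439.6 101.4  87.4]
top 27.0 33.0 150 [391.8  75.5  52.   23.3 -85.1] [391.8  78.4  30.5]
{'time': 12.925, 'joint_positions': array([ 2.38761545e-02,  3.79343250e-01,  1.93397070e+00, -1.23766239e-04,
        8.28220544e-01,  1.23545544e+00]), 'dq': array([ 1.30065278e-03, -3.86879534e-06,  1.15852252e-04,  1.75290050e-03,
        6.98246649e-04,  1.81255985e-03]), 'tau': array([ 7.08141248e-03, -3.80862486e+01, -1.74587095e+01,  4.52158344e-02,
       -6.42784615e-02, -5.65723280e-05]), 'tool_pos': array([433.76070788,  86.74844892,  53.10788359]), 'tcp_rot': array([ 3.14148741e+00, -2.49069407e-05,  3.59300731e-01]), 'contact_force': array([-0.59249511, -0.15406436,  0.2361802 ]), 'moment': array([ 0.04072101,  0.03924319, -0.04186278]), 'grip_width': 15.357675784158097}
```

View pics/w4.png

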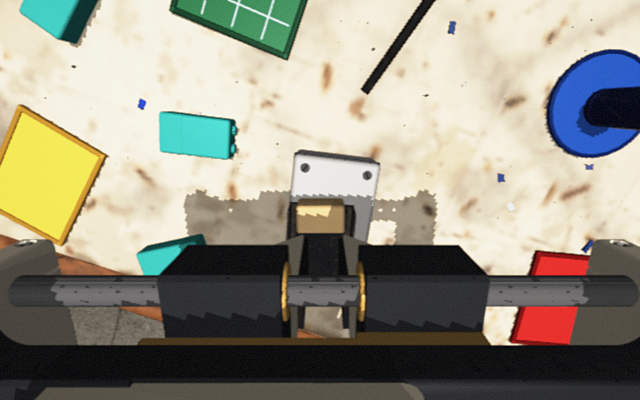

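The jaws surround the battery at image (320,215), but the reading is 15.7 mm against a 26 mm block, so the fingers may be splaying from a tip grip. I'll reopen, go slightly deeper, squeeze less and test-lift 4 mm.

Emit:
{"op": "servo_tool", "data": {"slide": [[0, 0, 0], [0, 0, 0], [0, 0, 0.007], [0, 0, 0.008], [0, 0, 0.008]], "rot": [[0, 0, 0], [0, 0, 0], [0, 0, 0], [0, 0, 0], [0, 0, 0]], "claw": [34, 34, 34, 34, 34]}}

```text
time: 13.55
tool_pos: [433.7, 86.7, 51.4]
tcp_rot: [3.142, 0.0, 0.359]
contact_force: [-0.1, 0.4, 0.7]
grip_width: 34.2
```

```bash
python3 near.py 432 88 62 72 44 54
```

```text
[433.70542792  86.72586823  51.44411518] [3.14153018e+00 1.55806033e-04 3.59212091e-01] 34.15090077179027
wrist 62.0 72.0 3371 [434.1  88.9  41.7  26.8  21.2] [435.5  89.4  66.8]
wrist 44.0 54.0 128 [438.7  69.6  24.9   1.6  17.6] [439.6  70.   49.2]
```

Emit:
{"op": "servo_tool", "data": {"slide": [[0, 0, 0], [0, 0, 0], [0, 0, 0], [0, 0, 0], [0, 0, 0]], "rot": [[0, 0, 0], [0, 0, 0], [0, 0, 0], [0, 0, 0], [0, 0, 0]], "claw": [28, 26, 24, 22, 22]}}

```text
time: 14.28
tool_pos: [433.7, 86.8, 51.5]
tcp_rot: [3.142, 0.0, 0.359]
contact_force: [0.2, -0.9, 0.6]
grip_width: 22.3
```

```bash
python3 near.py 432 88 62 72 44 54
```

```text
[433.74102672  86.75344446  51.49227309] [3.14150598e+00 2.76173970e-05 3.59259372e-01] 22.272363917814626
wrist 62.0 72.0 3202 [434.1  88.8  41.5  26.8  21.6] [436.5  88.8  66.8]
wrist 44.0 54.0 89 [430.8 108.9  16.9   1.4  18.2] [431.7 109.1  49.2]
```

Emit:
{"op": "servo_tool", "data": {"slide": [[0, 0, 0], [0, 0, -0.01], [0, 0, -0.02], [0, 0, -0.025], [0, 0, -0.025]], "rot": [[0, 0, 0], [0, 0, 0], [0, 0, 0], [0, 0, 0], [0, 0, 0]], "claw": [18, 18, 18, 18, 18]}}

```text
time: 15.0
tool_pos: [433.8, 86.7, 56.6]
tcp_rot: [3.141, -0.0, 0.359]
contact_force: [-0.7, 0.1, 0.1]
grip_width: 17.7
```

```bash
python3 near.py 432 88 60 80 44 54
```

```text
[433.81634663  86.74998185  56.60975994] [ 3.14143117e+00 -2.30013922e-04  3.59200599e-01] 17.693734136788528
wrist 60.0 80.0 3044 [432.8  88.5  44.3  26.6  21.5] [436.9  88.4  66.8]
wrist 44.0 54.0 95 [428.8 108.2  20.8   1.4  17.9] [430.2 108.6  49.1]
```

Run:
```python
from h import *
o=get_obs();c=capture("wrist");P=cloud(c)
T=R.from_euler('xyz',o['tcp_rot']).as_matrix()
Q=(P-o['tool_pos'])@T
ok=(c["depth"]>0)&(abs(Q[...,1])<70)&(abs(Q[...,0])<25)
for z in range(-90,5,6):
    m=ok&(Q[...,2]>z)&(Q[...,2]<z+6)
    q=Q[m]; l=q[q[:,1]<0];r=q[q[:,1]>=0]
    s=lambda a:np.round([a[:,1].min(),a[:,1].max(),a[:,0].min(),a[:,0].max()],0) if len(a) else '-'
    print(z,m.sum(),s(l),s(r))
im=c["frame"][170:345,220:430,::-1];cv2.imwrite("pics/w5.png",cv2.resize(im,None,fx=3.8,fy=3.4,interpolation=cv2.INTER_CUBIC))
```

```text
-90 116 [-12. -12.  -6.   8.] [11. 11. -7.  8.]
-84 106 [-12. -10. -10.   4.] [  9.  11. -11.   4.]
-78 311 [-13.  -9. -11.  12.] [  9.  14. -11.  12.]
-72 202 [-15.  -9.  -9.  12.] [  9.  15. -10.  12.]
-66 244 [-16.  -9.  -8.  12.] [ 9. 16. -9. 12.]
-60 256 [-18.  -9.   2.  12.] [ 9. 17.  2. 12.]
-54 251 [-18.  -9.  -1.  12.] [ 9. 17. -1. 12.]
-48 289 [-23.  -9.   0.  12.] [ 9. 24. -1. 12.]
-42 324 [-25.  -9.  -6.  12.] [ 8. 22. -5. 12.]
-36 114 [-17.  -9.  -9.  11.] [ 9. 16. -9. 12.]
-30 1 - [ 9.  9. -7. -7.]
-24 0 - -
-18 6 [-11.  -2.   4.  18.] [ 5.  5. 11. 11.]
-12 2989 [-15.  -0. -22.  22.] [  0.  11. -22.  22.]
-6 130 [-15.  -0.  21.  22.] [ 0. 11. 20. 22.]
0 103 [-22.  -0.  -2.  22.] [ 0. 19. -2. 22.]
```

View pics/w5.png

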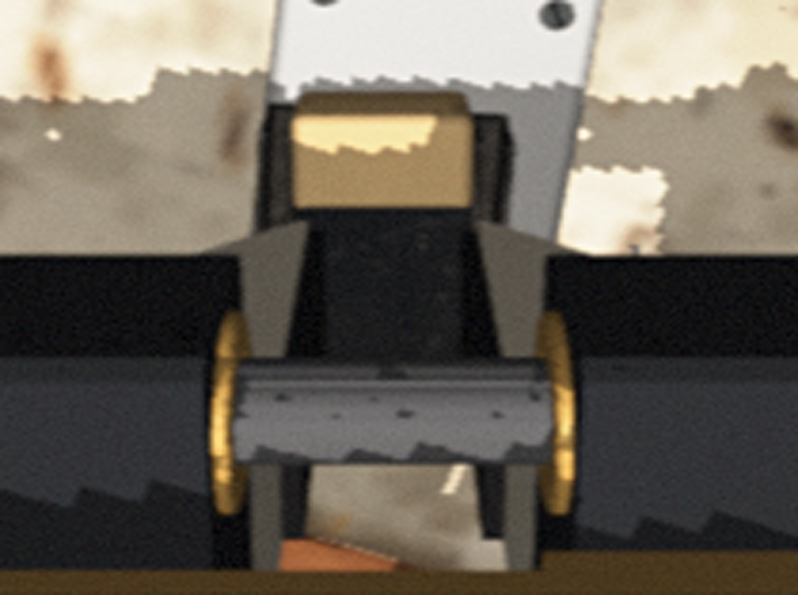

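```bash
cat > tip.py <<'E'
from h import *
o=get_obs();c=capture("wrist");P=cloud(c)
Q=(P-o['tool_pos'])@R.from_euler('xyz',o['tcp_rot']).as_matrix()
for s in(-1,1):
    m=(c["depth"]>0)&(abs(Q[...,0])<14)&(s*Q[...,1]>3)&(s*Q[...,1]<50)&(Q[...,2]<-17)&(Q[...,2]>-60)
    q=Q[m];i=np.argsort(-q[:,2])[[0,3,10,20,40]];print(np.round(q[i],1).tolist())
E
python3 tip.py
```

```text
[[9.6, -11.8, -30.0], [9.3, -10.7, -30.5], [-8.2, -9.4, -31.2], [11.0, -14.6, -32.3], [9.8, -9.5, -34.5]]
[[10.7, 12.4, -30.0], [-9.0, 8.6, -30.7], [-6.3, 8.6, -31.5], [9.5, 10.8, -32.4], [9.8, 9.7, -34.4]]
```

Emit:
{"op": "servo_tool", "data": {"slide": [[0, 0, -0.1], [0, 0, -0.25], [0, 0, -0.32], [0, 0, -0.32], [0, 0, -0.32]], "rot": [[0, 0, 0], [0, 0, 0], [0, 0, 0], [0, 0, 0], [0, 0, 0]], "claw": [18, 30, 50, 50, 50]}}

```text
time: 15.82
tool_pos: [433.3, 86.7, 119.8]
tcp_rot: [-3.141, 0.001, 0.359]
contact_force: [-0.8, 0.2, 0.6]
grip_width: 49.2
```

```bash
python3 tip.py;python3 near.py 432 88 60 72 44 54; python3 near.py 568 -65 42 52
```

```text
[[9.0, -26.5, -29.9], [10.5, -27.2, -30.9], [3.5, -25.0, -31.2], [9.8, -25.6, -32.0], [10.9, -27.9, -33.2]]
[[9.1, 26.0, -30.2], [11.1, 27.8, -30.9], [4.7, 24.0, -31.3], [-1.7, 24.2, -31.8], [7.6, 24.2, -33.0]]
[433.15165888  86.71525811 119.69117551] [-3.14116413e+00  1.50488265e-03  3.59181940e-01] 49.81433021216291
wrist 60.0 72.0 2120 [430.4  87.8  48.7  26.3  21.3] [433.1  88.6  66.8]
wrist 44.0 54.0 71 [438.8  69.8  24.6   1.4  17.4] [439.4  70.1  49.2]
[433.21434571  86.72605254 119.71750312] [-3.14113959e+00  1.59200923e-03  3.59227374e-01] 50.087248361148525
wrist 42.0 52.0 1023 [567.5 -64.3  25.4  24.6 -69.9] [567.3 -63.2  46.8]
top 42.0 52.0 72 [568.  -64.3  23.9  20.8  -2.8] [567.3 -64.3  47.6]
```

The depth image shows the fingertips really end 30 mm short of the reported TCP, so the jaws closed just above the battery and nothing was disturbed. I'm correcting heights by 30 mm.

Emit:
{"op": "servo_tool", "data": {"slide": [[-0.005, -0.01, 0.15], [-0.005, -0.01, 0.35], [-0.005, -0.01, 0.44], [-0.005, -0.01, 0.47], [-0.005, -0.01, 0.475]], "rot": [[0, 0, 0], [0, 0, 0], [0, 0, 0], [0, 0, 0], [0, 0, 0]], "claw": [60, 60, 60, 60, 60]}}

```text
time: 16.7
tool_pos: [432.3, 88.3, 25.5]
tcp_rot: [3.142, 0.0, 0.359]
contact_force: [0.7, -0.5, 0.8]
grip_width: 60.3
```

Emit:
{"op": "servo_tool", "data": {"slide": [[0, 0, 0.005], [0, 0, 0.01], [0, 0, 0.01], [0, 0, 0.01], [0, 0, 0.01]], "rot": [[0, 0, 0], [0, 0, 0], [0, 0, 0], [0, 0, 0], [0, 0, 0]], "claw": [50, 40, 30, 25, 20]}}

```text
time: 17.32
tool_pos: [432.2, 88.3, 23.7]
tcp_rot: [3.141, -0.0, 0.359]
contact_force: [0.4, -0.4, 2.6]
grip_width: 26.6
```

Emit:
{"op": "servo_tool", "data": {"slide": [[0, 0, 0], [0, 0, 0], [0, 0, -0.01], [0, 0, -0.02], [0, 0, -0.03]], "rot": [[0, 0, 0], [0, 0, 0], [0, 0, 0], [0, 0, 0], [0, 0, 0]], "claw": [15, 15, 15, 15, 15]}}

```text
time: 17.95
tool_pos: [432.0, 88.3, 29.5]
tcp_rot: [-3.142, 0.0, 0.359]
contact_force: [-0.1, -0.4, 0.3]
grip_width: 26.1
```

```bash
python3 near.py 432 88 60 80 44 54;python3 tip.py
```

```text
[432.00577614  88.27221129  29.52399487] [-3.14157514e+00  2.56504953e-04  3.59227589e-01] 26.066882372525228
wrist 60.0 80.0 4204 [440.4  91.8  56.4  27.6 -69.8] [442.5  92.5  72.6]
wrist 44.0 54.0 57 [434.8 110.1   9.    1.4  18.8] [435.7 110.2  49.3]
[[13.7, -20.1, -17.5], [6.0, -19.1, -18.4], [8.6, -19.5, -19.1], [11.1, -19.4, -19.6], [10.4, -19.3, -20.8]]
[[9.7, 19.8, -17.3], [11.7, 20.2, -18.0], [10.3, 15.3, -18.9], [9.3, 19.6, -19.3], [10.6, 20.0, -19.9]]
```

Emit:
{"op": "servo_tool", "data": {"slide": [[0, 0, -0.15], [0.02, -0.2, -0.25], [0.05, -0.45, -0.25], [0.08, -0.7, -0.25], [0.112, -0.95, -0.25]], "rot": [[0, 0, 0], [0, 0, 0.05], [0, 0, 0.1], [0, 0, 0.15], [0, 0, 0.185]], "claw": [15, 15, 15, 15, 15]}}

```text
time: 18.73
tool_pos: [385.8, 275.5, 79.6]
tcp_rot: [-3.142, -0.0, -0.226]
contact_force: [1.3, -1.1, 0.4]
grip_width: 26.1
```

Emit:
{"op": "servo_tool", "data": {"slide": [[0, 0, 0], [0, 0, 0], [0, 0, 0]], "rot": [[0, 0, 0], [0, 0, 0], [0, 0, 0]], "claw": [15, 15, 15]}}

```text
time: 19.1
tool_pos: [386.5, 272.9, 79.4]
tcp_rot: [3.141, 0.0, -0.223]
contact_force: [0.6, 0.2, -0.7]
grip_width: 26.2
```

Run:
```python
from h import *
o=get_obs();print(o['tool_pos'],o['tcp_rot'],o['grip_width'])
c=capture("wrist");P=cloud(c)
d=silhouettes("yellow_pad","wrist")
for x in d[:1]: print(maskrect(c,x["pixels"],4))
Q=(P-o['tool_pos'])@R.from_euler('xyz',o['tcp_rot']).as_matrix()
m=(c["depth"]>0)&(abs(Q[...,0])<35)&(abs(Q[...,1])<12)&(abs(Q[...,2]+44)<6)
print("bat in tool",m.sum(),rect(Q[m]),np.median(Q[m],0))
cv2.imwrite("pics/w6.png",c["frame"][:,:,::-1])
```

```text
[386.54227952 272.94775783  79.37761729] [ 3.14106804e+00  1.75665448e-04 -2.22951814e-01] 26.164657725142575
[389.2 284.   71.6  63.8 -12.8]
bat in tool 3009 [-0.9 -0.  47.1 24.   0.2] [  9.54658717  -0.22105729 -43.17478534]
```

View pics/w6.png

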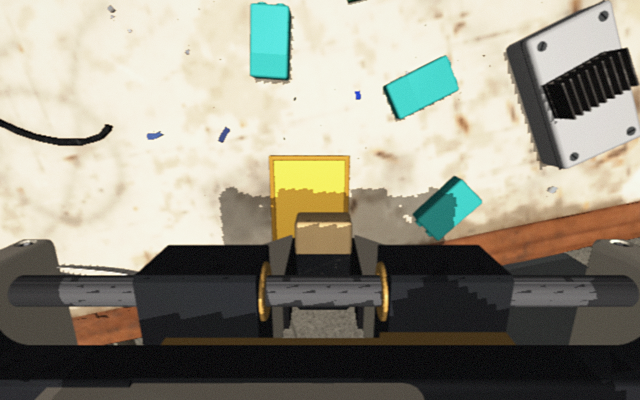

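Emit:
{"op": "servo_tool", "data": {"slide": [[-0.033, -0.053, 0.08], [-0.033, -0.053, 0.25], [-0.033, -0.053, 0.38], [-0.033, -0.053, 0.45], [-0.033, -0.053, 0.46]], "rot": [[0, 0, 0], [0, 0, 0], [0, 0, 0], [0, 0, 0], [0, 0, 0]], "claw": [15, 15, 15, 15, 15]}}

```text
time: 19.82
tool_pos: [381.5, 285.6, -13.5]
tcp_rot: [3.14, 0.002, -0.222]
contact_force: [-0.1, -0.4, -1.2]
grip_width: 26.2
```

Emit:
{"op": "servo_tool", "data": {"slide": [[0, 0, 0.02], [0, 0, 0.035], [0, 0, 0.045], [0, 0, 0.047], [0, 0, 0.047]], "rot": [[0, 0, 0], [0, 0, 0], [0, 0, 0], [0, 0, 0], [0, 0, 0]], "claw": [15, 15, 15, 15, 15]}}

```text
time: 20.45
tool_pos: [382.3, 285.8, -21.8]
tcp_rot: [-3.141, -0.0, -0.222]
contact_force: [0.2, -0.4, -0.9]
grip_width: 26.4
```

Emit:
{"op": "servo_tool", "data": {"slide": [[0, 0, 0.007], [0, 0, 0.007], [0, 0, 0.007], [0, 0, 0.007], [0, 0, 0.007]], "rot": [[0, 0, 0], [0, 0, 0], [0, 0, 0], [0, 0, 0], [0, 0, 0]], "claw": [15, 15, 27, 32, 38]}}

```text
time: 21.08
tool_pos: [382.1, 285.8, -23.4]
tcp_rot: [3.141, 0.0, -0.222]
contact_force: [0.2, 1.0, -1.0]
grip_width: 36.9
```

Emit:
{"op": "servo_tool", "data": {"slide": [[0, 0, 0], [0, 0, -0.05], [0, 0, -0.2], [0, 0, -0.45], [0, 0, -0.7]], "rot": [[0, 0, 0], [0, 0, 0], [0, 0, 0], [0, 0, 0], [0, 0, 0]], "claw": [50, 60, 60, 60, 60]}}

```text
time: 21.7
tool_pos: [381.9, 285.7, 118.7]
tcp_rot: [3.142, -0.0, -0.222]
contact_force: [1.1, 1.0, -0.1]
grip_width: 60.0
```

```bash
python3 near.py 382 285 15 25; python3 near.py 432 88 42 54 27 33
```

```text
[381.89735723 285.66344204 118.69616684] [ 3.14150887e+00 -1.70578371e-05 -2.21995018e-01] 59.99664235885517
wrist 15.0 25.0 1551 [381.3 286.9  47.   26.3 -12.1] [382.7 286.6  20. ]
[385.20884262 287.48122831 122.37846112] [-3.13448159 -0.00852914 -0.22182332] 60.088662570304066
wrist 42.0 54.0 2252 [432.9  88.9  43.   25.3 -72.9] [433.2  88.7  47.4]
wrist 27.0 33.0 6404 [428.7  82.6  95.8  56.6  13.5] [428.7  84.4  29.6]
top 42.0 54.0 4 [425.5  92.    7.9   1.4  17. ] [425.5  92.3  46.5]
top 27.0 33.0 576 [428.8  82.2  95.6  55.7  13.7] [419.5  78.5  30.2]
```

Emit:
{"op": "servo_tool", "data": {"slide": [[0.1, 0.2, 0], [0.22, 0.44, 0], [0.34, 0.68, 0], [0.44, 0.85, 0], [0.465, 0.905, 0]], "rot": [[0, 0, -0.03], [0, 0, -0.08], [0, 0, -0.13], [0, 0, -0.165], [0, 0, -0.165]], "claw": [70, 70, 70, 70, 70]}}

```text
time: 22.52
tool_pos: [432.6, 87.0, 115.5]
tcp_rot: [-3.141, 0.003, 0.293]
contact_force: [0.5, -0.2, 0.3]
grip_width: 69.9
```

Emit:
{"op": "servo_tool", "data": {"slide": [[0, 0, 0], [0, 0, 0]], "rot": [[0, 0, 0], [0, 0, 0]], "claw": [70, 70]}}

```text
time: 22.78
tool_pos: [432.4, 89.8, 116.3]
tcp_rot: [-3.141, 0.001, 0.296]
contact_force: [0.4, 0.0, -0.5]
grip_width: 70.1
```

```bash
python3 near.py 432 88 42 54 27 33;python3 tip.py
```

```text
[432.37775206  89.83420081 116.30719938] [-3.14105785e+00  9.88775704e-04  2.96435457e-01] 70.07906551307984
wrist 42.0 54.0 83 [438.9  69.7  24.7   1.5  17.3] [440.7  70.4  49. ]
wrist 27.0 33.0 5340 [428.7  82.   95.5  55.9  13.5] [436.6  80.6  29.8]
top 27.0 33.0 156 [394.9  79.4  44.6  28.3 -76.5] [392.1  81.2  30.1]
[[-2.7, -35.7, -29.7], [-1.8, -35.5, -30.5], [5.2, -35.5, -31.3], [-8.5, -35.6, -31.8], [0.9, -35.5, -32.7]]
[[-1.9, 34.7, -30.0], [10.4, 36.9, -30.7], [-3.1, 34.6, -31.1], [-2.3, 34.5, -31.5], [3.7, 34.4, -32.6]]
```

Emit:
{"op": "servo_tool", "data": {"slide": [[0, 0.004, 0.15], [0, 0.004, 0.35], [0, 0.004, 0.48], [0, 0.004, 0.53], [0, 0.004, 0.53]], "rot": [[0, 0, 0], [0, 0, 0], [0, 0, 0], [0, 0, 0], [0, 0, 0]], "claw": [70, 70, 70, 70, 70]}}

```text
time: 23.55
tool_pos: [433.2, 88.4, 10.7]
tcp_rot: [-3.141, 0.001, 0.297]
contact_force: [-0.2, -0.3, 0.2]
grip_width: 69.9
```

Emit:
{"op": "servo_tool", "data": {"slide": [[0, 0, 0.02], [0, 0, 0.034], [0, 0, 0.034], [0, 0, 0.034], [0, 0, 0.034]], "rot": [[0, 0, 0], [0, 0, 0], [0, 0, 0], [0, 0, 0], [0, 0, 0]], "claw": [70, 60, 50, 42, 36]}}

```text
time: 24.18
tool_pos: [433.4, 88.0, 4.1]
tcp_rot: [3.141, -0.0, 0.296]
contact_force: [-0.1, -0.9, 1.6]
grip_width: 42.0
```

Emit:
{"op": "servo_tool", "data": {"slide": [[0, 0, 0], [0, 0, 0], [0, 0, -0.01], [0, 0, -0.02], [0, 0, -0.03]], "rot": [[0, 0, 0], [0, 0, 0], [0, 0, 0], [0, 0, 0], [0, 0, 0]], "claw": [34, 30, 30, 30, 30]}}

```text
time: 24.8
tool_pos: [433.2, 88.0, 10.0]
tcp_rot: [3.142, 0.0, 0.296]
contact_force: [-0.5, -0.1, -0.8]
grip_width: 42.0
```

```bash
python3 near.py 432 88 42 65 27 33
```

```text
[433.22688321  88.01337717   9.96210992] [3.14156907e+00 1.55155795e-04 2.96388294e-01] 41.956595114515856
wrist 42.0 65.0 906 [445.4  68.   27.1  14.5 -25.8] [450.7  68.5  55.2]
wrist 27.0 33.0 6484 [457.8  88.8  55.8  36.  -76.6] [459.7  89.7  29.7]
top 27.0 33.0 138 [392.1  75.6  50.1  23.4 -79.6] [391.6  79.9  30.2]
```

Emit:
{"op": "servo_tool", "data": {"slide": [[0, 0, -0.12], [-0.03, 0.1, -0.3], [-0.1, 0.3, -0.4], [-0.17, 0.5, -0.4], [-0.25, 0.75, -0.4]], "rot": [[0, 0, 0], [0, 0, -0.04], [0, 0, -0.09], [0, 0, -0.14], [0, 0, -0.19]], "claw": [30, 30, 30, 30, 30]}}

```text
time: 25.52
tool_pos: [429.3, -70.9, 90.3]
tcp_rot: [3.141, -0.0, 0.899]
contact_force: [0.9, 0.2, -0.1]
grip_width: 41.5
```

```bash
cat > go.py <<'E'
from h import *
import sys
# target x y z yaw -> normalised slide & rot
o=get_obs();t=np.array(list(map(float,sys.argv[1:4])));y=float(sys.argv[4]);c=o['tcp_rot'][2]
print(np.round(o['tool_pos'],1),round(c,3),o['grip_width'])
d=t-o['tool_pos'];print("slide",np.round([(d[0]*np.cos(c)+d[1]*np.sin(c))/200,(d[0]*np.sin(c)-d[1]*np.cos(c))/200,-d[2]/200],4),"rot",round(-((y-c+np.pi)%(2*np.pi)-np.pi)/np.pi,4))
E
python3 go.py 427 -121 90 1.815
```

```text
[429.3 -70.9  90.3] 0.899 41.4829037318352
slide [-0.2034  0.1471  0.0017] rot -0.2916
```

Emit:
{"op": "servo_tool", "data": {"slide": [[-0.05, 0.035, 0], [-0.1, 0.07, 0], [-0.15, 0.11, 0], [-0.2, 0.147, 0], [-0.2, 0.147, 0]], "rot": [[0, 0, -0.05], [0, 0, -0.11], [0, 0, -0.17], [0, 0, -0.23], [0, 0, -0.291]], "claw": [30, 30, 30, 30, 30]}}

```text
time: 26.15
tool_pos: [427.0, -120.1, 89.8]
tcp_rot: [-3.142, 0.0, 1.805]
contact_force: [0.1, -0.4, -0.4]
grip_width: 41.5
```

Emit:
{"op": "servo_tool", "data": {"slide": [[0, 0, 0], [0, 0, 0], [0, 0, 0]], "rot": [[0, 0, 0], [0, 0, 0], [0, 0, 0]], "claw": [30, 30, 30]}}

```text
time: 26.52
tool_pos: [427.1, -119.3, 89.9]
tcp_rot: [-3.142, 0.0, 1.798]
contact_force: [0.0, 0.5, -0.8]
grip_width: 41.8
```

```bash
python3 - <<'E'
from h import *
o=get_obs();print(o['tool_pos'],o['tcp_rot'],o['grip_width'])
for n in ("wrist","top"):
    c=capture(n);P=cloud(c)
    hsv=cv2.cvtColor(c["frame"],cv2.COLOR_RGB2HSV)
    m=cv2.inRange(hsv,(0,150,60),(8,255,255))|cv2.inRange(hsv,(172,150,60),(179,255,255))
    m=(m>0)&(np.hypot(P[...,0]-427,P[...,1]+121)<60);print(n,maskrect(c,m,3.5))
    if n=="wrist":
        Q=(P-o['tool_pos'])@R.from_euler('xyz',o['tcp_rot']).as_matrix()
        k=(c["depth"]>0)&(abs(Q[...,0])<35)&(abs(Q[...,1])<20)&(Q[...,2]>-52)&(Q[...,2]<-40);print("hs in tool",k.sum(),rect(Q[k]),np.median(Q[k],0))
        cv2.imwrite("pics/w7.png",c["frame"][:,:,::-1])
E
python3 go.py 427 -121 -15 1.815
```

```text
[ 427.07705779 -119.25768671   89.91043076] [-3.14155326e+00  6.33253163e-05  1.79791965e+00] 41.82554191739038
wrist [ 427.5 -120.2   82.6   62.8   14.7]
hs in tool 1021 [  3.8  -0.   40.   17.6 -89.8] [  5.21550205  -0.24405334 -45.2015637 ]
top [ 432.5 -104.5   60.    29.6   15. ]
[ 427.1 -119.3   89.9] 1.799 41.64595306372077
slide [-0.0081 -0.0025  0.5246] rot -0.0052
```

View pics/w7.png

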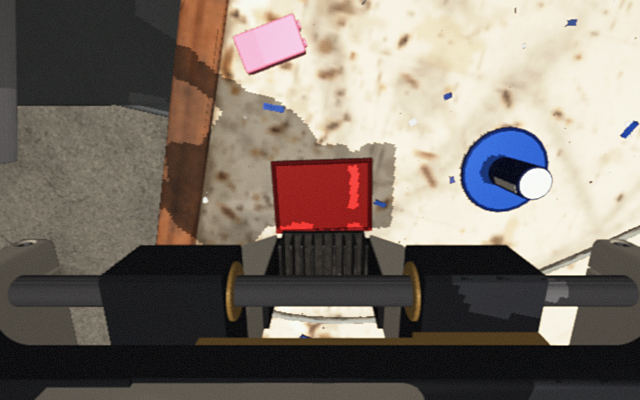

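Emit:
{"op": "servo_tool", "data": {"slide": [[-0.007, 0, 0.1], [-0.007, 0, 0.28], [-0.007, 0, 0.43], [-0.007, 0, 0.51], [-0.007, 0, 0.525]], "rot": [[0, 0, -0.005], [0, 0, -0.005], [0, 0, -0.005], [0, 0, -0.005], [0, 0, -0.005]], "claw": [30, 30, 30, 30, 30]}}

```text
time: 27.25
tool_pos: [426.8, -120.5, -15.9]
tcp_rot: [-3.14, -0.001, 1.815]
contact_force: [-0.1, 0.4, -0.4]
grip_width: 41.5
```

Emit:
{"op": "servo_tool", "data": {"slide": [[0, 0, 0.01], [0, 0, 0.02], [0, 0, 0.03], [0, 0, 0.033], [0, 0, 0.033]], "rot": [[0, 0, 0], [0, 0, 0], [0, 0, 0], [0, 0, 0], [0, 0, 0]], "claw": [30, 30, 30, 30, 30]}}

```text
time: 27.88
tool_pos: [427.4, -120.8, -21.6]
tcp_rot: [3.142, 0.0, 1.815]
contact_force: [0.6, 0.5, -1.1]
grip_width: 41.8
```

Emit:
{"op": "servo_tool", "data": {"slide": [[0, 0, 0.006], [0, 0, 0.006], [0, 0, 0.006], [0, 0, 0.006], [0, 0, 0.006]], "rot": [[0, 0, 0], [0, 0, 0], [0, 0, 0], [0, 0, 0], [0, 0, 0]], "claw": [30, 30, 43, 48, 54]}}

```text
time: 28.5
tool_pos: [427.4, -120.8, -22.9]
tcp_rot: [3.142, 0.0, 1.815]
contact_force: [0.4, 0.6, 0.4]
grip_width: 52.4
```

Emit:
{"op": "servo_tool", "data": {"slide": [[0, 0, 0], [0, 0, -0.05], [0, 0, -0.2], [0, 0, -0.45], [0, 0, -0.7]], "rot": [[0, 0, 0], [0, 0, 0], [0, 0, 0], [0, 0, 0], [0, 0, 0]], "claw": [62, 70, 70, 70, 70]}}

```text
time: 29.12
tool_pos: [427.1, -120.6, 119.2]
tcp_rot: [3.142, 0.0, 1.815]
contact_force: [0.5, -0.1, 0.3]
grip_width: 69.8
```

```bash
python3 near.py 427 -121 14 26; python3 near.py 429 82 26 34; python3 go.py 429 82.2 110 0.238
```

```text
[ 427.10354917 -120.63055049  119.17381732] [3.14155376e+00 9.76241291e-05 1.81533918e+00] 69.81111778761009
wrist 14.0 26.0 66 [ 407.9 -126.1   25.1    1.6  -76. ] [ 407.8 -124.3   21.8]
top 14.0 26.0 3 [ 4.416e+02 -1.146e+02  6.700e+00  1.000e-01 -8.550e+01] [ 441.5 -114.2   23.2]
[ 430.43573743 -122.12796886  122.49613448] [3.1333526  0.00690477 1.81557957] 70.0505682448903
top 26.0 34.0 780 [428.8  82.4  95.7  55.9  13.5] [428.   82.7  30.2]
[ 427.8 -120.9  118.2] 1.815 70.21532015235927
slide [0.9839 0.2521 0.0411] rot 0.5021
```

Emit:
{"op": "servo_tool", "data": {"slide": [[0.2, 0.05, 0], [0.4, 0.1, 0], [0.6, 0.15, 0], [0.8, 0.2, 0], [0.98, 0.25, 0]], "rot": [[0, 0, 0.05], [0, 0, 0.1], [0, 0, 0.155], [0, 0, 0.21], [0, 0, 0.265]], "claw": [80, 85, 85, 85, 85]}}

```text
time: 29.95
tool_pos: [427.1, 82.9, 115.7]
tcp_rot: [-3.139, 0.002, 0.977]
contact_force: [0.2, 0.3, -0.4]
grip_width: 85.4
```

Emit:
{"op": "servo_tool", "data": {"slide": [[0, 0, 0], [0, 0, 0], [0, 0, 0], [0, 0, 0], [0, 0, 0]], "rot": [[0, 0, 0.055], [0, 0, 0.11], [0, 0, 0.165], [0, 0, 0.22], [0, 0, 0.237]], "claw": [85, 85, 85, 85, 85]}}

```text
time: 30.58
tool_pos: [427.2, 81.5, 115.6]
tcp_rot: [-3.141, 0.003, 0.235]
contact_force: [0.3, 0.1, 0.3]
grip_width: 84.9
```

Emit:
{"op": "servo_tool", "data": {"slide": [[0, 0, 0], [0, 0, 0]], "rot": [[0, 0, 0], [0, 0, 0]], "claw": [85, 85]}}

```text
time: 30.82
tool_pos: [427.9, 81.5, 116.4]
tcp_rot: [-3.141, 0.002, 0.239]
contact_force: [1.0, -0.3, -0.3]
grip_width: 84.9
```

```bash
python3 near.py 429 82 26 34; python3 go.py 429 82.2 -15 0.237; python3 tip.py
```

```text
[427.91717348  81.46397429 116.41052638] [-3.14134641e+00  1.57978721e-03  2.39432879e-01] 84.94204604991698
wrist 26.0 34.0 7145 [428.9  82.1  94.8  56.   13.5] [432.4  82.6  29.8]
top 26.0 34.0 128 [391.3  74.2  53.5  19.1 -76.8] [389.4  78.6  30.2]
[428.2  81.5 116.7] 0.239 85.27272166585911
slide [ 0.0048 -0.0026  0.6587] rot 0.0006
[[-0.7, -43.2, -30.5], [-0.1, -43.1, -30.6], [-3.7, -43.2, -31.2], [-1.9, -43.0, -31.5], [11.0, -47.9, -32.3]]
[[9.1, 44.7, -30.1], [10.3, 44.5, -30.4], [0.7, 42.0, -31.0], [-8.7, 42.1, -31.4], [8.3, 42.3, -32.1]]
```

Emit:
{"op": "servo_tool", "data": {"slide": [[0.005, -0.003, 0.15], [0.005, -0.003, 0.38], [0.005, -0.003, 0.55], [0.005, -0.003, 0.64], [0.005, -0.003, 0.65]], "rot": [[0, 0, 0], [0, 0, 0], [0, 0, 0], [0, 0, 0], [0, 0, 0]], "claw": [85, 85, 85, 85, 85]}}

```text
time: 31.6
tool_pos: [428.4, 82.3, -13.9]
tcp_rot: [-3.141, 0.003, 0.239]
contact_force: [-0.4, -0.3, 0.5]
grip_width: 85.2
```

Emit:
{"op": "servo_tool", "data": {"slide": [[0, 0, 0.025], [0, 0, 0.05], [0, 0, 0.055], [0, 0, 0.055], [0, 0, 0.055]], "rot": [[0, 0, 0], [0, 0, 0], [0, 0, 0], [0, 0, 0], [0, 0, 0]], "claw": [85, 80, 70, 60, 50]}}

```text
time: 32.22
tool_pos: [429.5, 82.3, -23.7]
tcp_rot: [3.141, -0.001, 0.238]
contact_force: [0.2, -0.1, 1.7]
grip_width: 56.4
```

Emit:
{"op": "servo_tool", "data": {"slide": [[0, 0, 0], [0, 0, 0], [0, 0, -0.02], [0, 0, -0.04], [0, 0, -0.06]], "rot": [[0, 0, 0], [0, 0, 0], [0, 0, 0], [0, 0, 0], [0, 0, 0]], "claw": [40, 35, 35, 35, 35]}}

```text
time: 32.85
tool_pos: [429.1, 82.3, -11.7]
tcp_rot: [-3.142, 0.0, 0.238]
contact_force: [-0.7, -0.0, -2.7]
grip_width: 55.8
```

```bash
python3 near.py 429 82 26 60; python3 go.py 581 183.5 50 -0.009
```

```text
[429.12713835  82.32055601 -11.72755229] [-3.14156836e+00  3.25066104e-04  2.38257866e-01] 55.83214581113059
wrist 26.0 60.0 16432 [452.3  88.4  90.   47.2 -75.8] [450.8  89.   41.7]
top 26.0 60.0 75 [390.1  73.2  55.8   7.7  88.6] [389.2  70.6  42.5]
[429.6  82.3 -11.5] 0.238 55.7791911524374
slide [ 0.8552 -0.3128 -0.3074] rot 0.0787
```

Emit:
{"op": "servo_tool", "data": {"slide": [[0, 0, -0.12], [0.1, -0.04, -0.32], [0.3, -0.12, -0.4], [0.52, -0.2, -0.4], [0.72, -0.27, -0.4]], "rot": [[0, 0, 0], [0, 0, 0.02], [0, 0, 0.04], [0, 0, 0.06], [0, 0, 0.0787]], "claw": [35, 35, 35, 35, 35]}}

```text
time: 33.58
tool_pos: [557.6, 169.7, 68.3]
tcp_rot: [3.142, -0.001, -0.011]
contact_force: [0.8, 0.3, -2.7]
grip_width: 55.6
```

Emit:
{"op": "servo_tool", "data": {"slide": [[0.06, 0.0, 0], [0.1, 0, 0], [0.1, 0, 0], [0.1, 0, 0]], "rot": [[0, 0, 0], [0, 0, 0], [0, 0, 0], [0, 0, 0]], "claw": [35, 35, 35, 35]}}

```text
time: 34.08
tool_pos: [575.7, 168.0, 68.1]
tcp_rot: [3.141, 0.001, -0.009]
contact_force: [0.3, 1.1, -2.0]
grip_width: 55.7
```

```bash
python3 go.py 581 183.5 -10 -0.009
python3 - <<'E'
from h import *
o=get_obs();c=capture("wrist");P=cloud(c)
for d in silhouettes("green_mat","wrist")[:1]: print(d["confidence"],maskrect(c,d["pixels"],4))
Q=(P-o['tool_pos'])@R.from_euler('xyz',o['tcp_rot']).as_matrix()
k=(c["depth"]>0)&(abs(Q[...,0])<60)&(abs(Q[...,1])<35)&(abs(Q[...,2]+53.5)<6);print("case in tool",rect(Q[k]),np.percentile(Q[k],[1,99],axis=0).round(1))
cv2.imwrite("pics/w8.png",c["frame"][:,:,::-1])
E
```

```text
[575.7 168.   68.1] -0.009 55.66981440586832
slide [ 0.0259 -0.0777  0.3904] rot -0.0001
0.61 [594.5 184.   94.4  80.8  -0.8]
case in tool [ 7.2 -0.  79.9 69.9  0.1] [[-31.  -29.2 -56.2]
 [ 46.7  29.3 -49.2]]
```

View pics/w8.png

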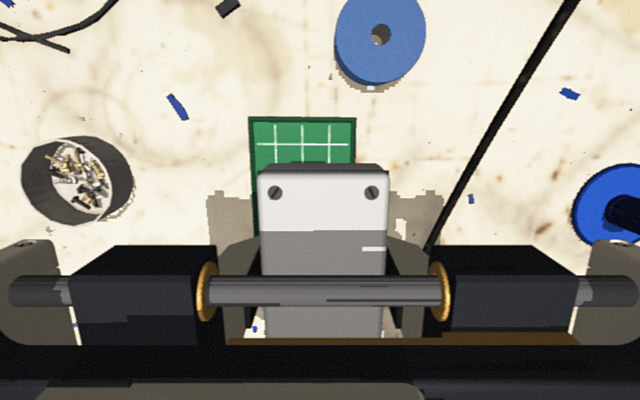

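Emit:
{"op": "servo_tool", "data": {"slide": [[0.031, -0.08, 0.03], [0.031, -0.08, 0.15], [0.031, -0.08, 0.3], [0.031, -0.08, 0.38], [0.031, -0.08, 0.39]], "rot": [[0, 0, 0], [0, 0, 0], [0, 0, 0], [0, 0, 0], [0, 0, 0]], "claw": [35, 35, 35, 35, 35]}}

```text
time: 34.8
tool_pos: [582.1, 184.9, -11.1]
tcp_rot: [3.141, 0.002, -0.009]
contact_force: [-0.1, 0.2, -2.3]
grip_width: 55.9
```

Emit:
{"op": "servo_tool", "data": {"slide": [[0, 0, 0.01], [0, 0, 0.025], [0, 0, 0.04], [0, 0, 0.046], [0, 0, 0.046]], "rot": [[0, 0, 0], [0, 0, 0], [0, 0, 0], [0, 0, 0], [0, 0, 0]], "claw": [35, 35, 35, 35, 35]}}

```text
time: 35.42
tool_pos: [582.8, 184.5, -19.1]
tcp_rot: [3.141, 0.0, -0.009]
contact_force: [-0.6, 0.3, -2.3]
grip_width: 55.7
```

Emit:
{"op": "servo_tool", "data": {"slide": [[0, 0, 0.004], [0, 0, 0.008], [0, 0, 0.008], [0, 0, 0.008], [0, 0, 0.008]], "rot": [[0, 0, 0], [0, 0, 0], [0, 0, 0], [0, 0, 0], [0, 0, 0]], "claw": [35, 35, 57, 62, 68]}}

```text
time: 36.05
tool_pos: [583.0, 184.6, -20.5]
tcp_rot: [3.142, -0.0, -0.009]
contact_force: [0.4, 0.2, 0.2]
grip_width: 66.4
```

Emit:
{"op": "servo_tool", "data": {"slide": [[0, 0, 0], [0, 0, -0.05], [0, 0, -0.2], [0, 0, -0.45], [0, 0, -0.7]], "rot": [[0, 0, 0], [0, 0, 0], [0, 0, 0], [0, 0, 0], [0, 0, 0]], "claw": [76, 80, 80, 80, 80]}}

```text
time: 36.67
tool_pos: [582.7, 184.5, 121.4]
tcp_rot: [3.142, -0.0, -0.009]
contact_force: [0.4, 0.2, -0.2]
grip_width: 79.9
```

Emit:
{"op": "servo_tool", "data": {"slide": [[-0.2, 0, -0.3], [-0.5, 0, -0.6], [-0.7, 0, -0.8], [-0.7, 0, -0.8], [-0.7, 0, -0.8]], "rot": [[0, 0, 0], [0, 0, 0], [0, 0, 0], [0, 0, 0], [0, 0, 0]], "claw": [80, 80, 80, 80, 80]}}

```text
time: 37.3
tool_pos: [442.7, 186.1, 281.8]
tcp_rot: [-3.14, -0.005, -0.008]
contact_force: [-0.2, -0.3, 0.1]
grip_width: 80.0
```

```bash
for a in "581 184 29 38" "568 -65 42 52" "382 285 16 25" "427 -121 12 27"; do python3 near.py $a; done
python3 - <<'E'
from h import *
c=capture("wrist");cv2.imwrite("pics/w9.png",c["frame"][:,:,::-1])
d=silhouettes("green_mat","wrist");print(d and maskrect(c,d[0]["pixels"],4))
t=capture("top")
for q,z in (("tin",29),("flux_jar",38)): 
    d=silhouettes(q,"top"); print(q,d and maskrect(t,d[0]["pixels"],z))
E
```

```text
[442.74913157 186.14010105 281.76226535] [-3.14037259 -0.00505977 -0.00818653] 79.97416808307511
wrist 29.0 38.0 3998 [ 5.817e+02  1.856e+02  9.590e+01  5.600e+01 -5.000e-01] [583.6 185.6  32.7]
top 29.0 38.0 671 [582.3 185.6  96.3  55.   -1.4] [586.1 184.8  33.6]
[443.0555834  185.71382167 278.95224633] [ 3.14140428e+00 -1.55158776e-04 -8.94817399e-03] 79.65842267165814
wrist 42.0 52.0 431 [567.7 -64.2  24.5  24.1 -35.8] [567.5 -63.   46.9]
top 42.0 52.0 69 [ 5.672e+02 -6.400e+01  2.150e+01  2.090e+01 -3.000e-01] [567.  -64.2  47.7]
[443.06574986 185.56207624 277.93106506] [ 3.14087863e+00  2.19364206e-03 -9.43140537e-03] 79.87756974297137
wrist 16.0 25.0 624 [381.5 286.8  46.3  26.9 -12.1] [382.2 286.4  20.1]
top 16.0 25.0 140 [380.5 287.4  47.3  26.3 -12.9] [376.3 290.4  20.4]
[443.04918766 185.58322342 277.91563755] [ 3.14083752e+00  2.47722735e-03 -9.38507989e-03] 80.36033409839943
wrist 12.0 27.0 632 [ 427.6 -120.4   42.7   26.3   13.6] [ 427.8 -119.5   19. ]
top 12.0 27.0 3 [ 4.469e+02 -1.150e+02  6.700e+00  2.000e-01 -8.530e+01] [ 446.8 -114.5   22.4]
[ 5.790e+02  1.848e+02  1.182e+02  8.100e+01 -5.000e-01]
tin []
flux_jar [ 457.1 -289.6   43.6   39.    86.5]
```

View pics/w9.png

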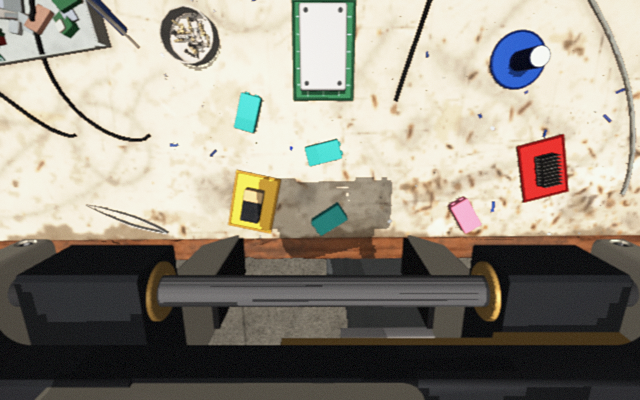

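The picture shows every part on its place: case (323,48), capacitor (525,60), battery (252,205) and heat sink (548,170). The tin and the robot are clear. Handing in.

```bash
python3 -c "
from plant import *
print(close_job())"
```

```text
the job is handed in; nothing more can be done
None
```

I took the pile apart in order and set all four parts on their places, then handed the job in at about 38 s of robot time. No verdict is reported.

| Part | Distance from the centre of its place | Angle to the long side |
|---|---|---|
| Capacitor | about 1 mm, upright | – |
| Battery | about 2.5 mm | about 1° |
| Heat sink | about 1 mm, fins up | about 1° |
| Case | about 2–3 mm, lid up | under 1° |

These come from the wrist and top cameras after the last placing. The arm was clear of everything, with its fingers open.

- **Fingertip height:** the depth images showed the fingertips ending about 30 mm short of the reported TCP, which disagrees with the interface text. So the capacitor was held only near its top, and my first tries at the battery closed on air above it without moving it. I corrected all later heights by 30 mm.
- **Bystanders:** in the last check the network missed the tin. The picture shows it standing and no move came near it, but its final position was not measured. The flux jar was within about 3 mm of where it started, which is within measuring error.

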